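# Set the stock tags at the slide store

### The job

The slide bins at the microscope bench have just been topped up. Push the hinged tags over with a light fingertip so that only the full bins show the tag's disc face (tag leaning towards its bin), and each bin that is down to its last pack shows the bar face (tag leaning away from its bin). Do not pinch the tags or lean hard on them, pick nothing up, and leave the slide packs and the things standing around where they are.

Things in the scene. Friction and masses are not known exactly. Their poses are not given: they have to be found in the camera images.
- rack: slide store, fixed: base board 265 x 410 x 10 mm on the bench, yaw within 0.2 rad; origin on its underside (board: x -115 to 150, y -205 to 205 mm). Four open bins 100 (x) x 96 x 50 mm stand on it at x = 95, y = -150, -50, 50, 150 mm; a tag stand faces each at x = -55, same y. 55 mm is free for a finger before and behind a tag; loose items stand in the gaps between tags.
- stand_1: fixed aluminium hinge stand of tag 1, foot 28 x 58 mm, two cheeks 26 mm high, on the board (10 mm above the bench); origin at the centre of its underside. The hinge axis runs along its y, 22 mm above the origin. Its +x points to the bin it belongs to (bin centre 150 mm away, same y). Which stand is at which bin changes.
- tag_1 (a joint): angle of tag 1: white plastic leaf 46 mm wide, 3 thick, rolled free edge (6 thick) 55 mm from the hinge. 0 = upright; leans on a stop at +0.87 (towards its bin, disc face up) or -0.87 (away from it, bar face up), the edge then 67 mm above the bench, 42 mm aside of the hinge. 20 to 33 g, smooth; falls by itself to the side of upright it is on. Pushed at the free edge, level or rising, it tips over.
- stand_2: fixed aluminium hinge stand of tag 2, foot 28 x 58 mm, two cheeks 26 mm high, on the board (10 mm above the bench); origin at the centre of its underside. The hinge axis runs along its y, 22 mm above the origin. Its +x points to the bin it belongs to (bin centre 150 mm away, same y). Which stand is at which bin changes.
- tag_2 (a joint): angle of tag 2: white plastic leaf 46 mm wide, 3 thick, rolled free edge (6 thick) 55 mm from the hinge. 0 = upright; leans on a stop at +0.87 (towards its bin, disc face up) or -0.87 (away from it, bar face up), the edge then 67 mm above the bench, 42 mm aside of the hinge. 20 to 33 g, smooth; falls by itself to the side of upright it is on. Pushed at the free edge, level or rising, it tips over.
- stand_3: fixed aluminium hinge stand of tag 3, foot 28 x 58 mm, two cheeks 26 mm high, on the board (10 mm above the bench); origin at the centre of its underside. The hinge axis runs along its y, 22 mm above the origin. Its +x points to the bin it belongs to (bin centre 150 mm away, same y). Which stand is at which bin changes.
- tag_3 (a joint): angle of tag 3: white plastic leaf 46 mm wide, 3 thick, rolled free edge (6 thick) 55 mm from the hinge. 0 = upright; leans on a stop at +0.87 (towards its bin, disc face up) or -0.87 (away from it, bar face up), the edge then 67 mm above the bench, 42 mm aside of the hinge. 20 to 33 g, smooth; falls by itself to the side of upright it is on. Pushed at the free edge, level or rising, it tips over.
- stand_4: fixed aluminium hinge stand of tag 4, foot 28 x 58 mm, two cheeks 26 mm high, on the board (10 mm above the bench); origin at the centre of its underside. The hinge axis runs along its y, 22 mm above the origin. Its +x points to the bin it belongs to (bin centre 150 mm away, same y). Which stand is at which bin changes.
- tag_4 (a joint): angle of tag 4: white plastic leaf 46 mm wide, 3 thick, rolled free edge (6 thick) 55 mm from the hinge. 0 = upright; leans on a stop at +0.87 (towards its bin, disc face up) or -0.87 (away from it, bar face up), the edge then 67 mm above the bench, 42 mm aside of the hinge. 20 to 33 g, smooth; falls by itself to the side of upright it is on. Pushed at the free edge, level or rising, it tips over.
- bundle_1: full load of a bin: three white slide packs side by side held by a paper band, 80 x 87 x 57 mm, filling the bin and showing 10 mm above its rim; loose, origin at the centre of its underside. Which bin it stands in changes.
- bundle_2: full load of a bin: three white slide packs side by side held by a paper band, 80 x 87 x 57 mm, filling the bin and showing 10 mm above its rim; loose, origin at the centre of its underside. Which bin it stands in changes.
- last_pack_1: a single white slide pack, 80 x 28 x 57 mm, standing alone in the middle of an otherwise empty bin (that bin is not full); loose, origin at the centre of its underside. Which bin it stands in changes.
- last_pack_2: a single white slide pack, 80 x 28 x 57 mm, standing alone in the middle of an otherwise empty bin (that bin is not full); loose, origin at the centre of its underside. Which bin it stands in changes.
- oil_bottle: bystander, loose: amber immersion-oil bottle, 25 mm diameter, 55 mm high, on the board between tags and bins; origin at the centre of its underside
- vial: bystander, loose: capped glass vial, 23 mm diameter, 44 mm high, on the board between two tags, at the robot's side; origin at the centre of its underside
- mailer: bystander, loose: upright white slide mailer, 32 x 24 x 67 mm, on the board between tags and bins; origin at the centre of its underside
- canister: bystander, loose: black objective canister, 37 mm diameter, 56 mm high, on the bench; origin at the centre of its underside
- dish: bystander, loose: glass dish, 96 mm diameter, 16 mm high, on the bench; origin at the centre of its underside
- tweezers: bystander, loose: steel tweezers, 115 mm long, 10 mm high, lying on the bench; origin at the centre of its underside
- blower: bystander, loose: rubber air blower, 56 mm diameter, 100 mm high, standing on the bench; origin at the centre of its underside
- tissue: bystander, loose: pack of lens tissue, 105 x 80 x 22 mm, on the bench; origin at the centre of its underside
Not all that is in view belongs to the job. Leave any brown or purple look-alike of the bundle_2 alone.

How it is judged:
By the outcome, as a careful person would: the job done as asked, in the order asked, and still so for the second after the job is handed in, with the robot touching nothing.
It also fails if it takes over 64 s, if anything falls off the work surface, if the arm or the gripper's body presses on something with over 40 N, if the wrist force passes 120 N, or if a joint passes its speed limit or range.

### The arm

A 6-joint arm with a two-finger parallel gripper is mounted at the origin on the work surface. World frame = base frame: x ahead of the robot, y to its left, z up, the work surface at z = 0. Lengths are in m, angles in rad, forces in N, time in s.
With the tool pointing down it reaches from about 0.3 to 0.95 m from the base axis. Payload 3.1 kg.
Tool frame: the origin (TCP) lies midway between the tips of the shut fingers; the grasp point (between the pads) lies 19 mm behind it (tcp_to_grasp is the distance from the TCP to the grasp point, in m); z points along the fingers, y is the line along which they close (so a half turn about z gives the same grasp; the last joint's range is limited). The gripper opens to 85 mm and grips with 20 to 120 N. Pads are 22 mm wide; open, the fingers measure 114 mm over their backs; the gripper's body (76 mm by 85 mm) begins 54 mm behind the grasp point. The pads swing forward as they close: fully open they stand 13 mm farther back than shut.
Start: joints at [-1.26, 0.308, 1.634, -0, 1.2, -0.07], TCP at [0.232, -0.58, 0.231] pointing down, gripper open.
Joint ranges: [-3.06, 3.06], [-0.79, 1.96], [0.05, 2.63], [-1.19, 4.34], [0.05, 2.64], [-2.94, 2.94]. Speed limits (rad/s): [2.79, 2.79, 3.14, 3.14, 3.14, 3.14].

### API

Orientations are given as a unit quaternion [w, x, y, z].
In Python, from workcell import get_obs, snapshot, camera_params, close_job, tcp_to_grasp gives the robot as it stands. The module is installed in compiled form; this text tells all that it offers.
- The arm moves only by the tool send_rows, never from a script. Its argument "moves" is a list of rows, each an object with "jaw": the finger opening in mm, from 0 to 85.4; "linear": the shift along the tool's x, y, z in mm, a list of three; "yaw": the turn about the tool's z in degrees. In form: [{"jaw": jaw, "linear": [x, y, z], "yaw": yaw}, ...]. A call has 1 to 20 rows; each row shifts and turns the commanded pose from where the row before left it, along the tool's axes as they then stand; what a row does not reach is not made up. A row lasts 1/8 s, in which the tool goes at most 62.5 mm and 10.7 degrees, less where a joint would pass 70% of its speed; a pose out of reach is approached as far as the arm can. A call with a gripper value outside its range is refused whole. The fingers move at their own pace and stop on an object; "grip_force" is the grip in N (left out, the last holds). Time passes only in rows, so rows that do not move let the fingers close. It gives the time, the measured TCP pose, the force, the opening and the grip force at its end, in the units of the state.
- get_obs(): the state, without advancing time (a new reading comes with each control period).
- snapshot(name): name is "side" or "top"; returns the picture (384x512x3 uint8, red, green, blue); there is no depth.
- camera_params(name): a dict with "K" (3x3 intrinsics, pixels), "dist_coeffs" ([k1, k2, p1, p2, k3] as OpenCV has them; the pictures are not rectified), "R" (3x3) and "t" (3): a world point X has camera coordinates R X + t. Camera axes: x right, y down, z forward; pixel columns grow to the right and rows downward; lengths in m; the calibration is good to about 2 mm. A picture is of the moment at which its call begins. camera_params takes no time and is no camera call.
- close_job(): hands the job in; it is judged then, once.
The state is a dict: "time": time; "joint_pos": joint angles; "joint_velocities": joint speeds; "effort": joint torques, N m; "eef_pos": TCP position; "orientation": TCP orientation; "ft_force": force on the tool from outside, world axes, zero at the start; "torque": the same for the moment, N m; "gripper_width": opening from 0.0 (shut) to 1.0 (fully open); "grasp_force": force on a finger pad.
Only numpy, scipy, OpenCV 4.12 (cv2) and the standard library are available. Lean on these libraries where they do the work, as an engineer would, in place of code of your own. Each camera call takes 0.05 s, during which the arm holds its last target. There are 200 camera calls.

## Working session

There is one attempt and no reset: what is moved stays moved. The work goes in short steps, Python scripts to look and compute and a tool call to move; the robot and the scene stay as the last step left them, time stands still between calls to the robot, and variables do not carry over. Pictures are saved under pics/ and viewed, at most 10 in all, crops included, and the job is handed in when it is done.

Besides the shell and the picture viewer there is one more tool, called after "Emit:" by a JSON object that holds its "name" and its "arguments", one argument or row to a line. send_rows: Moves the arm, as the interface text tells. Its arguments: {"type":"object","properties":{"moves":{"type":"array"},"grip_force":{"type":"number"}},"required":["moves"]}

```bash
mkdir -p pics; python3 - <<'E'
from workcell import *
import cv2
for n in("top","side"):
    cv2.imwrite(f"pics/{n}0.png",cv2.resize(snapshot(n)[:,:,::-1],(800,600),interpolation=cv2.INTER_CUBIC))
    p=camera_params(n);print(n,{k:__import__('numpy').round(v,4).tolist() for k,v in p.items()})
o=get_obs();print(o["time"],o["eef_pos"],o["orientation"],o["gripper_width"])
E
```

```text
top {'K': [[420.7291, 0.0, 249.0006], [0.0, 420.7291, 194.7887], [0.0, 0.0, 1.0]], 'dist_coeffs': [-0.0141, 0.0, 0.0, 0.0, 0.0], 'R': [[-0.0168, -0.9999, 0.0009], [-0.9803, 0.0162, -0.1967], [0.1967, -0.0042, -0.9805]], 't': [0.0216, 0.5159, 1.4463]}
side {'K': [[481.0185, 0.0, 250.4736], [0.0, 481.0185, 194.9538], [0.0, 0.0, 1.0]], 'dist_coeffs': [0.0096, 0.0, 0.0, 0.0, 0.0], 'R': [[-0.9378, -0.3468, 0.0138], [-0.2225, 0.5702, -0.7908], [0.2664, -0.7447, -0.6119]], 't': [0.4796, 0.1561, 1.3151]}
0.1 [ 0.23202878 -0.5795274   0.2301649 ] [-1.03324615e-03  9.81929161e-01  1.89245969e-01 -1.32466301e-04] 0.9958367427260318
```

View pics/top0.png

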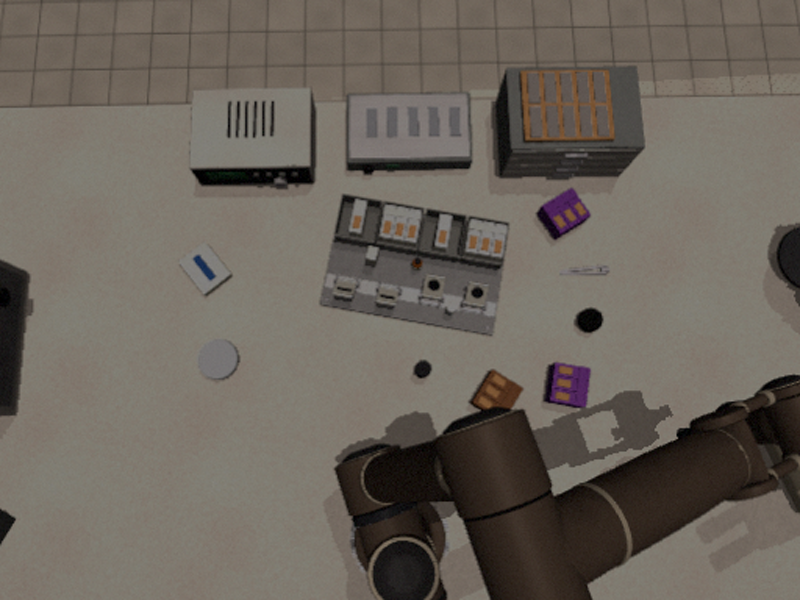

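View pics/side0.png

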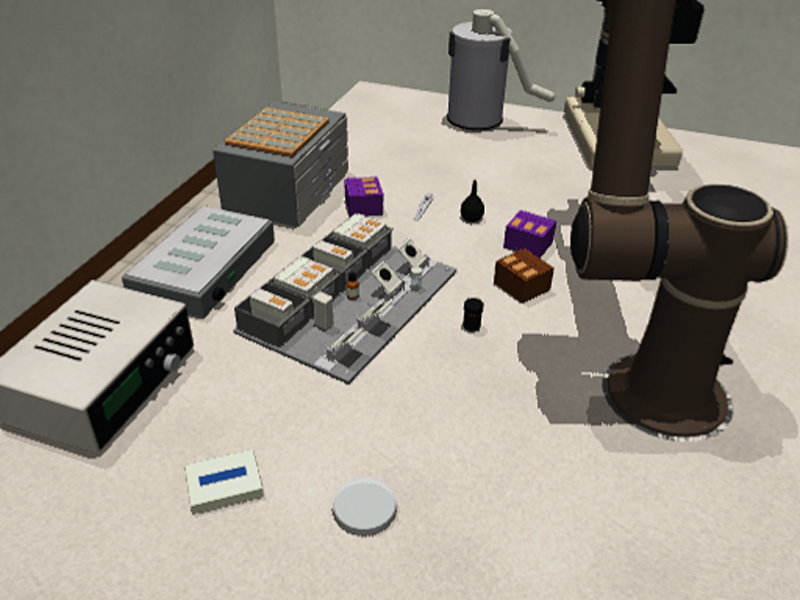

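The top view shows the bins from left to right as last pack, full, last pack, full. The two tags at left seem to show bars and the two at right discs. I'll enlarge both views to confirm and to measure.

```bash
python3 - <<'E'
from workcell import *
import cv2
t=snapshot("top")[:,:,::-1];s=snapshot("side")[:,:,::-1]
cv2.imwrite("pics/topc.png",cv2.resize(t[120:218,200:330],None,fx=6,fy=6,interpolation=cv2.INTER_CUBIC))
cv2.imwrite("pics/sidec.png",cv2.resize(s[130:250,145:300],None,fx=5,fy=5,interpolation=cv2.INTER_CUBIC))
E
```

```text
(no output)
```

View pics/topc.png

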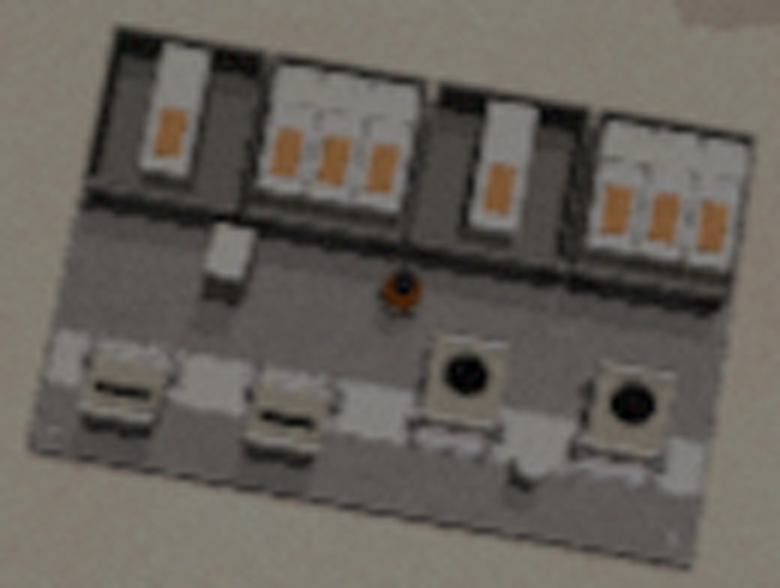

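View pics/sidec.png

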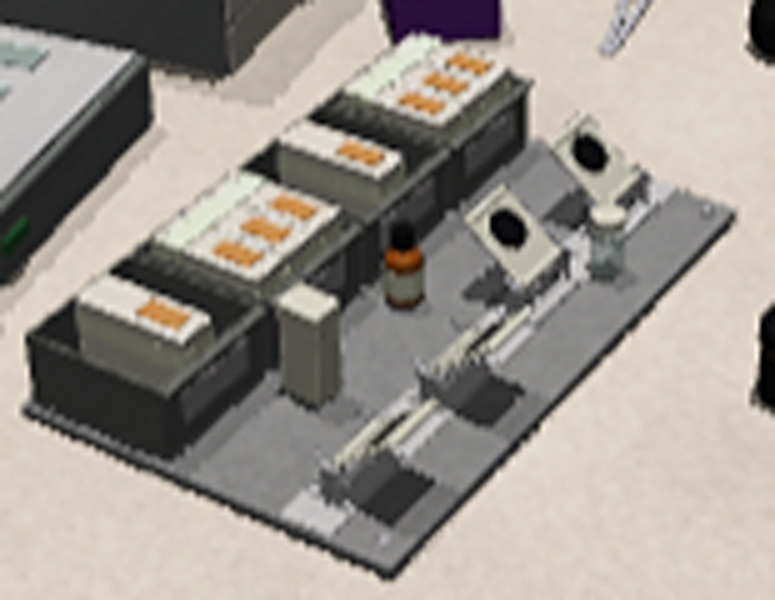

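The crops confirm it. The bins at y=150 (last pack, bar) and y=-150 (full, disc) are right already. Tag y=50 (full, bar, crop px (290,415)) must go towards its bin, and tag y=-50 (last pack, disc, (466,375)) must go away from it. Next I'll get the rack pose and waypoints.

```bash
cat > h.py <<'E'
from workcell import *
import numpy as np, cv2
def world(n,u,v,z):
    p=camera_params(n);R=np.array(p["R"]);t=np.array(p["t"])
    a=cv2.undistortPoints(np.array([[[u,v]]],float),np.array(p["K"]),np.array(p["dist_coeffs"]))[0,0]
    d=R.T@[a[0],a[1],1];c=-R.T@t
    return c+d*(z-c[2])/d[2]
def top(u,v,z): return world("top",200+(u+.5)/6-.5,120+(v+.5)/6-.5,z)
def side(u,v,z): return world("side",145+(u+.5)/5-.5,130+(v+.5)/5-.5,z)
E
python3 - <<'E'
from h import *
fl,fr=top(28,450,.01),top(690,567,.01)
print("fl fr",fl,fr,"len",np.linalg.norm(fl-fr), "side fl,fr",side(390,577,.01),side(735,213,.01))
d=fl-fr;th=np.arctan2(-d[0],d[1]);print("yaw",np.degrees(th))
R=np.array([[np.cos(th),-np.sin(th)],[np.sin(th),np.cos(th)]])
o=(fl+fr)[:2]/2-R@[-.115,0];print("origin",o)
f=lambda p:((p[:2]-o)@R*1000).round()
print("disc3",f(top(466,375,.052)),"disc4",f(top(633,403,.052)),"bar1",f(top(123,388,.052)),"bar2",f(top(288,415,.052)))
print("oil",f(top(402,280,.065)),"mailer",f(top(230,240,.077)),"vial",f(top(532,445,.054)), "oil side",f(side(403,297,.01)),"binfr corner",f(top(118,28,.06)),f(top(752,135,.06)))
ob=get_obs();q=np.array(ob["orientation"]);from scipy.spatial.transform import Rotation as Ro
T=Ro.from_quat(q[[1,2,3,0]]).as_matrix();print("tool x yaw",np.degrees(np.arctan2(T[1,0],T[0,0])))
for n,p in dict(A=(-130,50),A2=(-45,50),B=(18,-50),B2=(-65,-50)).items():
    w=R@(np.array(p)/1000)+o;print(n,w.round(4), "tool-delta mm",(T.T@(np.r_[w,.15]-ob["eef_pos"])*1000).round(1))
E
```

```text
fl fr [0.52796605 0.17661382 0.01      ] [ 0.44915919 -0.22382777  0.01      ] len 0.40812251718137305 side fl,fr [0.52452448 0.18401302 0.01      ] [ 0.44699334 -0.21742694  0.01      ]
yaw -11.133524026514712
origin [ 0.6013983  -0.04581303]
disc3 [-32. -50.] disc4 [ -31. -151.] bar1 [-76. 150.] bar2 [-74.  50.]
oil [16. -3.] mailer [ 19. 102.] vial [-67. -95.] oil side [15. -4.] binfr corner [143. 195.] [ 144. -196.]
tool x yaw 21.81814246414069
A [0.4835 0.0283] tool-delta mm [ 459.4 -471.    81.2]
A2 [0.5669 0.0119] tool-delta mm [ 530.7 -424.8   81.2]
B [ 0.6094 -0.0983] tool-delta mm [ 529.2 -306.6   81. ]
B2 [ 0.528  -0.0823] tool-delta mm [ 459.5 -351.7   81. ]
```

Emit:
{"name": "send_rows", "arguments": {
  "moves": [
    {"jaw": 0, "linear": [0, 0, 0], "yaw": 8.25},
    {"jaw": 0, "linear": [0, 0, 0], "yaw": 8.25},
    {"jaw": 0, "linear": [0, 0, 0], "yaw": 8.25},
    {"jaw": 0, "linear": [0, 0, 0], "yaw": 8.25},
    {"jaw": 0, "linear": [8, -40, 0], "yaw": 0},
    {"jaw": 0, "linear": [8, -40, 0], "yaw": 0},
    {"jaw": 0, "linear": [8, -40, 0], "yaw": 0},
    {"jaw": 0, "linear": [8, -40, 0], "yaw": 0},
    {"jaw": 0, "linear": [8, -40, 0], "yaw": 0},
    {"jaw": 0, "linear": [8, -40, 0], "yaw": 0},
    {"jaw": 0, "linear": [8, -40, 0], "yaw": 0},
    {"jaw": 0, "linear": [8, -40, 0], "yaw": 0},
    {"jaw": 0, "linear": [8, -40, 0], "yaw": 0},
    {"jaw": 0, "linear": [8, -40, 0], "yaw": 0},
    {"jaw": 0, "linear": [8, -40, 0], "yaw": 0},
    {"jaw": 0, "linear": [8, -40, 0], "yaw": 0},
    {"jaw": 0, "linear": [8, -40, 5], "yaw": 0},
    {"jaw": 0, "linear": [8, -40, 20], "yaw": 0},
    {"jaw": 0, "linear": [8, -40, 25], "yaw": 0},
    {"jaw": 0, "linear": [8, -40, 30], "yaw": 0}
  ]
}}

```text
time: 2.7
eef_pos: [0.483, 0.0241, 0.1512]
orientation: [-0.0, 0.995, -0.097, 0.001]
ft_force: [0.6, -0.3, -1.0]
gripper_width: 0.0
grasp_force: 0.0
```

```bash
cat >> h.py <<'E'
def rk():
    from scipy.spatial.transform import Rotation as Ro
    ob=get_obs();th=np.radians(-11.13);R=np.array([[np.cos(th),-np.sin(th)],[np.sin(th),np.cos(th)]])
    q=np.array(ob["orientation"]);T=Ro.from_quat(q[[1,2,3,0]]).as_matrix()
    print("t",ob["time"],"rack xy",((ob["eef_pos"][:2]-np.array([.6014,-.0458]))@R*1000).round(1),"z",round(ob["eef_pos"][2],4),"yaw",np.degrees(np.arctan2(T[1,0],T[0,0])),"tilt",T[:,2].round(3),"w",ob["gripper_width"],"F",np.round(ob["ft_force"],2))
E
python3 -c "from h import *;rk()"
```

```text
t 2.7 rack xy [-129.7   45.7] z 0.1512 yaw -11.171296196870216 tilt [ 0.002 -0.    -1.   ] w 0.00019816612450014053 F [ 0.59 -0.28 -0.98]
```

Emit:
{"name": "send_rows", "arguments": {
  "moves": [
    {"jaw": 0, "linear": [-2, -4, 25], "yaw": 0},
    {"jaw": 0, "linear": [-3, 0, 30], "yaw": 0},
    {"jaw": 0, "linear": [0, 0, 30], "yaw": 0},
    {"jaw": 0, "linear": [0, 0, 9], "yaw": 0},
    {"jaw": 0, "linear": [10, 0, 0], "yaw": 0},
    {"jaw": 0, "linear": [7, 0, -1], "yaw": 0},
    {"jaw": 0, "linear": [5, 0, -1], "yaw": 0},
    {"jaw": 0, "linear": [5, 0, -1], "yaw": 0},
    {"jaw": 0, "linear": [5, 0, -1], "yaw": 0},
    {"jaw": 0, "linear": [5, 0, -1], "yaw": 0},
    {"jaw": 0, "linear": [5, 0, -1], "yaw": 0},
    {"jaw": 0, "linear": [5, 0, -1], "yaw": 0},
    {"jaw": 0, "linear": [5, 0, -1], "yaw": 0},
    {"jaw": 0, "linear": [5, 0, -1], "yaw": 0},
    {"jaw": 0, "linear": [5, 0, -1], "yaw": 0},
    {"jaw": 0, "linear": [5, 0, 0], "yaw": 0},
    {"jaw": 0, "linear": [4, 0, 0], "yaw": 0},
    {"jaw": 0, "linear": [3, 0, 0], "yaw": 0}
  ]
}}

```text
time: 4.95
eef_pos: [0.5506, 0.0133, 0.0672]
orientation: [0.0, 0.995, -0.097, -0.0]
ft_force: [0.0, -0.7, 0.2]
gripper_width: 0.004
grasp_force: 0.0
```

```bash
python3 -c "
from h import *;rk()
s=snapshot('side')[:,:,::-1]
cv2.imwrite('pics/s2.png',cv2.resize(s[130:250,145:300],None,fx=5,fy=5,interpolation=cv2.INTER_CUBIC))"
```

```text
t 4.95 rack xy [-61.2  48.2] z 0.0672 yaw -11.180939119286936 tilt [-0. -0. -1.] w 0.003651042610828495 F [ 0.03 -0.72  0.17]
```

View pics/s2.png

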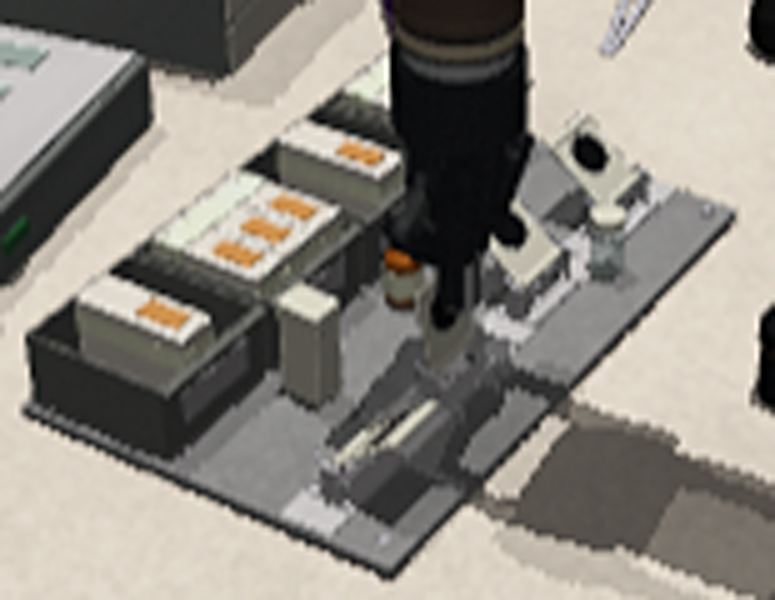

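The tag at y=50 has gone over towards its bin (leaf near (440,310)), with next to no force. Next I'll go to the bin side of tag y=-50.

Emit:
{"name": "send_rows", "arguments": {
  "moves": [
    {"jaw": 0, "linear": [-10, 0, -5], "yaw": 0},
    {"jaw": 0, "linear": [-5, 0, -30], "yaw": 0},
    {"jaw": 0, "linear": [0, 0, -40], "yaw": 0},
    {"jaw": 0, "linear": [0, 0, -25], "yaw": 0},
    {"jaw": 0, "linear": [23, 25, 0], "yaw": 0},
    {"jaw": 0, "linear": [23, 25, 0], "yaw": 0},
    {"jaw": 0, "linear": [23, 25, 0], "yaw": 0},
    {"jaw": 0, "linear": [24, 25, 0], "yaw": 0},
    {"jaw": 0, "linear": [0, 0, 0], "yaw": 0},
    {"jaw": 0, "linear": [0, 0, 0], "yaw": 0}
  ]
}}

```text
time: 6.25
eef_pos: [0.6064, -0.0993, 0.167]
orientation: [-0.0, 0.995, -0.098, -0.001]
ft_force: [0.6, -0.8, -0.2]
gripper_width: 0.001
grasp_force: 0.0
```

```bash
python3 -c "
from h import *;rk()"
```

```text
t 6.25 rack xy [ 15.2 -51.5] z 0.167 yaw -11.197317675673997 tilt [-0.002  0.001 -1.   ] w 0.0013499015769993007 F [ 0.64 -0.79 -0.24]
```

Emit:
{"name": "send_rows", "arguments": {
  "moves": [
    {"jaw": 0, "linear": [3, 0, 30], "yaw": 0},
    {"jaw": 0, "linear": [0, 0, 30], "yaw": 0},
    {"jaw": 0, "linear": [0, 0, 30], "yaw": 0},
    {"jaw": 0, "linear": [0, 0, 20], "yaw": 0},
    {"jaw": 0, "linear": [-6, 0, 0], "yaw": 0},
    {"jaw": 0, "linear": [-6, 0, -1], "yaw": 0},
    {"jaw": 0, "linear": [-5, 0, -1], "yaw": 0},
    {"jaw": 0, "linear": [-5, 0, -1], "yaw": 0},
    {"jaw": 0, "linear": [-5, 0, -1], "yaw": 0},
    {"jaw": 0, "linear": [-5, 0, -1], "yaw": 0},
    {"jaw": 0, "linear": [-5, 0, -1], "yaw": 0},
    {"jaw": 0, "linear": [-5, 0, -1], "yaw": 0},
    {"jaw": 0, "linear": [-5, 0, -1], "yaw": 0},
    {"jaw": 0, "linear": [-5, 0, -1], "yaw": 0},
    {"jaw": 0, "linear": [-5, 0, -1], "yaw": 0},
    {"jaw": 0, "linear": [-5, 0, 0], "yaw": 0},
    {"jaw": 0, "linear": [-4, 0, 0], "yaw": 0},
    {"jaw": 0, "linear": [-2, 0, 0], "yaw": 0},
    {"jaw": 0, "linear": [0, 0, 0], "yaw": 0}
  ]
}}

```text
time: 8.62
eef_pos: [0.5437, -0.0873, 0.0673]
orientation: [-0.0, 0.995, -0.097, -0.0]
ft_force: [0.4, -0.6, 0.0]
gripper_width: -0.0
grasp_force: 0.0
```

Emit:
{"name": "send_rows", "arguments": {
  "moves": [
    {"jaw": 0, "linear": [10, 0, -5], "yaw": 0},
    {"jaw": 0, "linear": [5, 0, -30], "yaw": 0},
    {"jaw": 0, "linear": [0, 0, -40], "yaw": 0},
    {"jaw": 0, "linear": [0, 0, -50], "yaw": 0},
    {"jaw": 0, "linear": [-20, 30, -20], "yaw": 0},
    {"jaw": 0, "linear": [-20, 40, 0], "yaw": 0},
    {"jaw": 0, "linear": [-20, 40, 0], "yaw": 0},
    {"jaw": 0, "linear": [-20, 40, 0], "yaw": 0},
    {"jaw": 0, "linear": [-20, 40, 0], "yaw": 0},
    {"jaw": 0, "linear": [-20, 40, 0], "yaw": 0},
    {"jaw": 0, "linear": [-10, 40, 0], "yaw": 0},
    {"jaw": 0, "linear": [0, 40, 0], "yaw": 0},
    {"jaw": 0, "linear": [0, 40, 0], "yaw": 0},
    {"jaw": 0, "linear": [0, 40, 0], "yaw": 0},
    {"jaw": 0, "linear": [0, 0, 0], "yaw": 0},
    {"jaw": 0, "linear": [0, 0, 0], "yaw": 0}
  ]
}}

```text
time: 10.62
eef_pos: [0.3555, -0.4474, 0.2123]
orientation: [-0.0, 0.995, -0.098, 0.0]
ft_force: [1.1, -0.9, -0.1]
gripper_width: -0.002
grasp_force: 0.0
```

```bash
python3 -c "
from h import *;rk()
s=snapshot('side')[:,:,::-1];t=snapshot('top')[:,:,::-1]
a=cv2.resize(s[130:250,145:300],None,fx=5,fy=5,interpolation=cv2.INTER_CUBIC)
cv2.imwrite('pics/s3.png',a);cv2.imwrite('pics/t3.png',cv2.resize(t[120:218,200:330],None,fx=6,fy=6,interpolation=cv2.INTER_CUBIC))"
```

```text
t 10.625 rack xy [-163.8 -441.5] z 0.2123 yaw -11.207559585072213 tilt [ 0.     0.001 -1.   ] w -0.0021302386602813582 F [ 1.13 -0.92 -0.11]
```

View pics/s3.png

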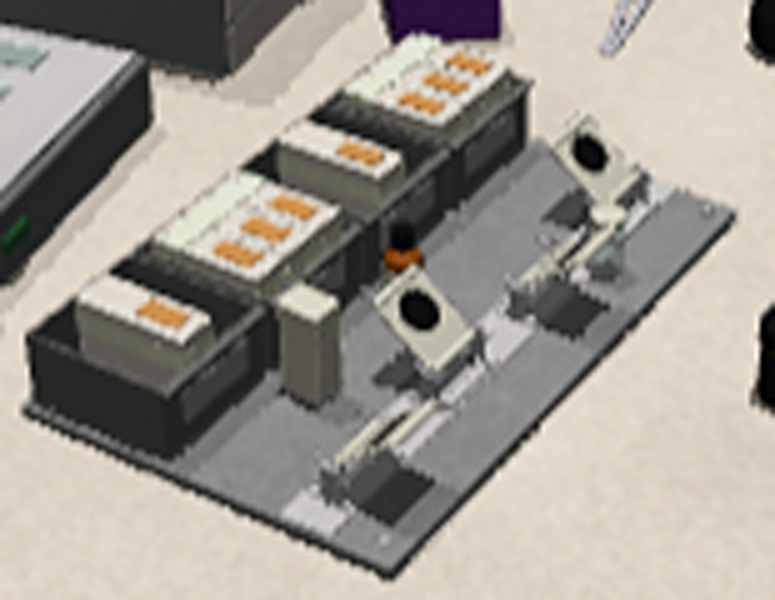

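View pics/t3.png

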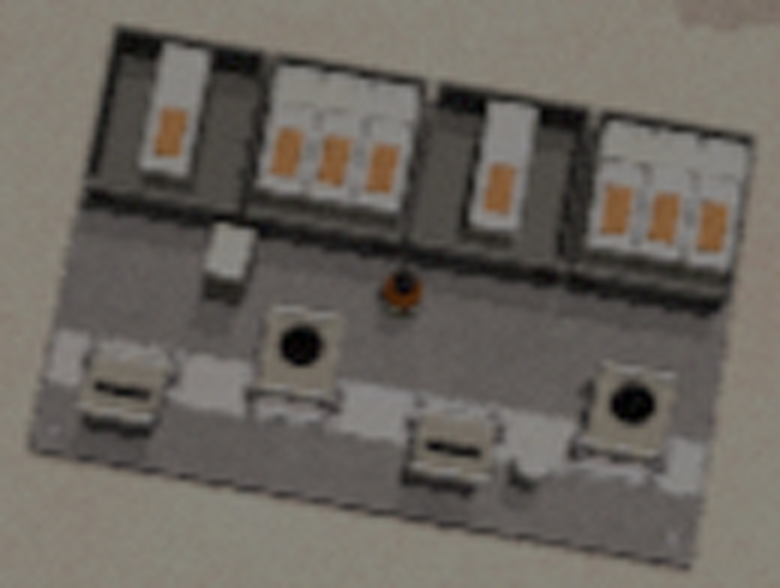

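The tags now read bar, disc, bar, disc from left to right (top view (123,388), (300,345), (452,447), (633,403)), which matches last pack, full, last pack, full. The packs and bystanders in this view have not moved, and the arm is clear.

```bash
python3 -c "
from workcell import *;print(close_job())"
```

```text
the job is handed in; nothing more can be done
None
```

The job is handed in at 10.6 s: both full bins now show the disc and both last-pack bins show the bar, with two tags pushed over lightly, and the packs and the items on the rack not moved.

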